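Bring the probe carriage over the coaxial load

ROBOT

A 6-joint arm with a two-finger parallel gripper is mounted at the origin on a cart in front of the work surface, level with it; the furniture and walls round the work are solid. World frame = base frame: x ahead of the robot, y to its left, z up, the work surface at z = 0. Lengths are in mm, angles in rad, forces in N, time in s.
With the tool pointing down it reaches from about 400 to 925 mm from the base axis. Payload 12.5 kg.
Tool frame: the origin (TCP) lies midway between the tips of the shut fingers; the grasp point (between the pads) lies 19 mm behind it (env.tcp_to_grasp is the distance from the TCP to the grasp point, in mm); z points along the fingers, y is the line along which they close (so a half turn about z gives the same grasp; the last joint's range is limited). The gripper opens to 95 mm and grips with 3 to 60 N. Pads are 20 mm wide; open, the fingers measure 119 mm over their backs; the gripper's body (75 mm by 180 mm) begins 59 mm behind the grasp point.
Start: joints at [-1.375, 0.491, 1.559, -0, 1.092, -0.106], TCP at [185.798, -596.763, 214.661] pointing down, gripper open.
Joint ranges: [-3.1, 3.1], [-0.84, 2.19], [0.05, 2.79], [-1.13, 4.28], [0.06, 2.93], [-2.69, 2.69]. Speed limits (rad/s): [2.22, 2.22, 2.79, 3.14, 3.14, 3.14].

INTERFACE

Orientations are given as [roll, pitch, yaw] about the fixed x, y, z axes, in that order (R = Rz(yaw) Ry(pitch) Rx(roll)).
In Python, from cell import env gives the robot as it stands. The module is installed in compiled form; this text tells all that it offers.
- The arm moves only by the tool step_arm, never from a script. Its argument "plan" is a list that holds one entry, the list of rows, each a list of 5 numbers: the shift along the tool's x, y, z in mm, then the turn about the tool's z in degrees, then the opening, from -1 (shut) to 1 (fully open). A call has 1 to 8 rows; each row is the pose to reach, as a shift and turn from the pose commanded when the call began, along the tool's axes at that moment; what a row does not reach only later rows make up. A row lasts 1/12 s, in which the tool goes at most 41.7 mm and 7.16 degrees, less where a joint would pass 70% of its speed; a pose out of reach is approached as far as the arm can. A call with a gripper value outside its range is refused whole. The fingers move at their own pace and stop on an object; the grip force is fixed at half the most. Time passes only in rows, so rows that repeat a pose let the fingers close. It gives the time, the measured TCP pose, the force, the opening and the grip force at its end, in the units of the state.
- env.state(): the state, without advancing time (a new reading comes with each control period).
- env.read_camera(name): name is "side" or "top" or "wrist"; returns the picture (420x560x3 uint8, blue, green, red); there is no depth.
- env.get_calibration(name): a dict with "K" (3x3 intrinsics, pixels), "extrinsics" (4x4, takes a point from world to camera coordinates). Camera axes: x right, y up, looking along -z (the intrinsics and any distortion apply to the point x, -y, -z); pixel columns grow to the right and rows downward; lengths in mm; the calibration is good to about 2 mm. A picture is of the moment at which its call begins: read the wrist's pose just before it. get_calibration takes no time and is no camera call; for the wrist camera it gives the pose at the moment of the call.
- env.job_done(): hands the job in; it is judged then, once.
The state is a dict: "t": time; "joints": joint angles; "qvel": joint speeds; "tau": joint torques, N m; "eef_pos": TCP position; "tcp_rot": TCP orientation; "ft_force": force on the tool from outside, world axes, zero at the start; "moment": the same for the moment, N m; "opening": opening from 0.0 (shut) to 1.0 (fully open); "grip_force": force on a finger pad.
Only numpy, scipy, OpenCV 4.12 (cv2) and the standard library are available. Lean on these libraries where they do the work, as an engineer would, in place of code of your own. Each camera call takes 0.05 s, during which the arm holds its last target. There are 200 camera calls.

TASK

Slide the probe carriage along its rail by the orange knob until the probe tip stands right over the middle of the white round coaxial load, then let go of the knob. The load waits on the black mat beside the rail among other parts; leave it where it stands.

Things in the scene. Friction and masses are not known exactly. Their poses are not given: they have to be found in the camera images.
- probe_carriage (a joint): Slide of the blue probe carriage along its straight rail on a grey bed (160 x 420 x 12 mm, lying on the worktop with its length roughly across the robot's view, turned up to 0.15 rad). Value in m: 0 at the parked end (the right end seen from the robot), 0.33 at the other end; it grows as the carriage moves to the left (world +y, turned with the bed). It starts near the parked end. Sliding it takes about 2 N plus 4 N per m/s, and it stays where it is left (no spring).
- carriage_knob (a point): Grip point on the carriage's upright round orange knob, on its axis. The orange grip is 26 mm in diameter and 46 mm tall, its top 17 mm above this point and its lower end 29 mm below it; the blue carriage top (54 mm across the rail, 58 mm along it) is 46 mm below this point. The point is 95 mm above the worktop. Axes: y along the rail in the direction of growing joint value, z up, x across the rail away from the probe. Nothing else on the bed is higher than the knob.
- probe_tip (a point): Lower end of the small red probe tip, 53 mm above the worktop, at the end of the steel arm on the robot's side of the carriage, under the middle of a black read-out head (26 x 34 mm, its top 94 mm above the worktop). It moves with the carriage: it lies 90 mm from the knob's axis, straight across the rail towards the robot, and passes above the parts on the mat. Same axes as the knob.
- coax_load: White round coaxial load, a drum 34 mm in diameter and 32 mm tall standing upright on the black mat of the bed with a small gold pin in its middle on top, loose, about 45 g. Origin: centre of its underside, 14 mm above the worktop. It stands in any of three places along the mat, under the path of the probe tip (within 3 mm across the rail); the other two places hold a steel barrel adapter lying down and a plain steel pin.
There are look-alikes about, which are no part of the job. Of the things shaped like the coax_load, the white one is meant.

How it is judged (in metres and radians):
At the end, for the whole second after the job is handed in: The probe tip stands over the middle of the coaxial load, within 13 mm seen from above; the carriage is at rest, and the load is within 10 mm of where it stood at the start (horizontal distance between probe_tip and coax_load below 0.013 m and velocity of joint probe_carriage between -0.005 and 0.005 m/s and distance of coax_load from where it was at the start of the episode below 0.01 m); the robot touches nothing.
It fails at once if the coaxial load is pushed or lifted more than 15 mm from where it stood (distance of coax_load from where it was at the start of the episode above 0.015 m).
It also fails if it takes over 35 s, if anything falls off the work surface, if the arm or the gripper's body presses on something with over 40 N, if the wrist force passes 120 N, or if a joint passes its speed limit or range.

## Working session

There is one attempt and no reset: what is moved stays moved. The work goes in short steps, Python scripts to look and compute and a tool call to move; the robot and the scene stay as the last step left them, time stands still between calls to the robot, and variables do not carry over. Pictures are saved under pics/ and viewed, at most 10 in all, crops included, and the job is handed in when it is done.

Besides the shell and the picture viewer there is one more tool, called after "Call:" as a command line: name --argument value ..., lists and objects as JSON in quotes. step_arm: Moves the arm, as the interface text tells. Its arguments: {"type":"object","properties":{"plan":{"type":"array"}},"required":["plan"]}

```bash
mkdir -p pics; python3 - <<'E'
from cell import env
import cv2
s=env.state();print(s['t'],s['eef_pos'],s['tcp_rot'],s['opening'])
for n in ('top','side'):
    cv2.imwrite(f'pics/{n}0.png',env.read_camera(n))
    c=env.get_calibration(n);print(c)
E
```

```text
0.0 [ 185.75427412 -596.48040994  214.03170147] [-3.14043241e+00 -1.24978327e-04  3.01770404e-01] 1.0002707568937137
{'K': array([[448.65385531,   0.        , 286.9785616 ],
       [  0.        , 448.65385531, 206.82884901],
       [  0.        ,   0.        ,   1.        ]]), 'extrinsics': array([[-7.21200076e-03, -9.99615719e-01, -2.67656589e-02,
         9.17020910e+01],
       [ 9.81251362e-01, -1.22296981e-02,  1.92343962e-01,
        -4.87044974e+02],
       [-1.92597383e-01, -2.48766544e-02,  9.80962487e-01,
        -9.78870135e+02],
       [ 0.00000000e+00,  0.00000000e+00,  0.00000000e+00,
         1.00000000e+00]])}
{'K': array([[428.93920082,   0.        , 287.90226988],
       [  0.        , 428.93920082, 201.39990819],
       [  0.        ,   0.        ,   1.        ]]), 'extrinsics': array([[-9.99677843e-01, -2.53750262e-02, -5.64267751e-04,
         4.96300456e+02],
       [ 1.40914217e-02, -5.73363696e-01,  8.19179775e-01,
        -1.91917715e+01],
       [-2.11102389e-02,  8.18907919e-01,  5.73536553e-01,
        -1.09018254e+03],
       [ 0.00000000e+00,  0.00000000e+00,  0.00000000e+00,
         1.00000000e+00]])}
```

View pics/top0.png

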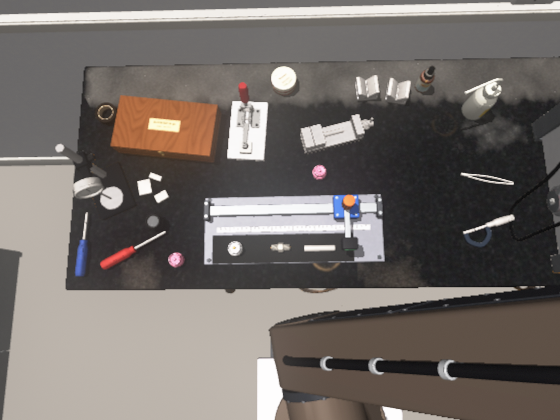

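View pics/side0.png

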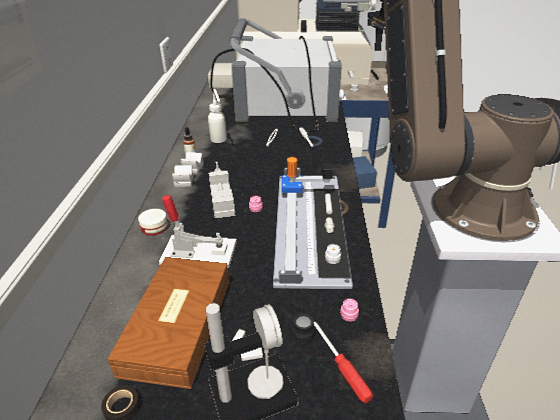

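Top view: the white load is at about (235,248), the knob at (349,201) and the read-out head at (349,243). The barrel adapter and pin lie between them, and the pink drums are look-alikes.

```bash
cat > h.py <<'E'
from cell import env
import cv2, numpy as np
def ray(n,uv,z,c=None):
    c=c or env.get_calibration(n);K=c['K'];E=c['extrinsics'];R=E[:3,:3]
    d=np.linalg.inv(K)@[uv[0],uv[1],1];d=R.T@(d*[1,-1,-1]);o=-R.T@E[:3,3]
    return o+d*(z-o[2])/d[2]
def blobs(m,amin=15):
    n,_,st,ce=cv2.connectedComponentsWithStats(m.astype(np.uint8))
    return [(st[i][:5].tolist(),ce[i].round(1)) for i in range(1,n) if st[i][4]>=amin]
E
python3 - <<'E'
from h import *
for n,box in (('top',(200,190,390,270)),('side',(265,150,360,290))):
    im=cv2.imread(f'pics/{n}0.png');x0,y0,x1,y1=box
    c=im[y0:y1,x0:x1];h=cv2.cvtColor(c,cv2.COLOR_BGR2HSV);H,S,V=cv2.split(h)
    for nm,m,z in (('orange',(H>5)&(H<20)&(S>180)&(V>120),112),('white',(S<40)&(V>190),46),('black',(V<22),94)):
        for b,ce in blobs(m):
            print(n,nm,[b[0]+x0,b[1]+y0]+b[2:],ce+[x0,y0],ray(n,ce+[x0,y0],z).round(1)[:2])
# bed corners (z=12) from top picture
for p in ((205,200),(382,195),(383,263),(205,264)): print(ray('top',p,12).round(0))
im=cv2.imread('pics/top0.png')[185:275,195:395];cv2.imwrite('pics/c1.png',cv2.resize(im,None,fx=4,fy=4,interpolation=2))
E
```

```text
top white [359, 195, 18, 17, 243] [367.4 203.4] [494.1 -97.1]
top white [210, 196, 123, 19, 2037] [271.3 205.1] [492.9 123. ]
top white [205, 210, 146, 54, 2719] [272.5 226.2] [443.9 120.3]
top white [353, 214, 31, 47, 1041] [369.5 237. ] [416.8 -98.6]
top white [228, 241, 12, 14, 123] [233.7 247.6] [395.9 208.3]
top white [272, 244, 17, 6, 59] [279.4 246.4] [397.6 104.8]
top white [304, 245, 31, 6, 167] [318.4 247.3] [394.7  16.9]
side orange [287, 157, 10, 20, 164] [291.6 166. ] [487.7 -12. ]
side white [352, 150, 8, 7, 52] [355.8 152.9] [ 305.7 -204.3]
side white [296, 176, 26, 3, 71] [309.6 177.1] [441.  -68.5]
side white [303, 177, 35, 12, 202] [319.4 183.8] [416.4 -36.4]
side white [274, 179, 78, 107, 3351] [298.7 240.9] [468.5 191.1]
side white [326, 194, 6, 20, 92] [328.1 203.6] [398.6  51.3]
side white [326, 218, 8, 15, 84] [329.1 224.6] [400.5 133. ]
side white [325, 244, 16, 20, 205] [332.4 253.1] [398.8 228.2]
[514. 284.  12.]
[ 521. -138.   12.]
[ 361. -132.   12.]
[362. 280.  12.]
```

View pics/c1.png

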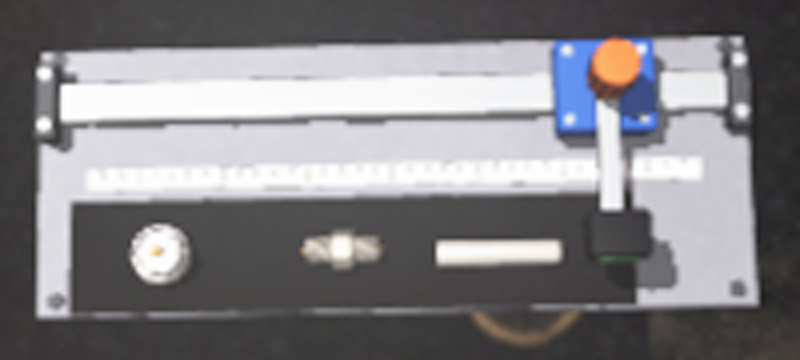

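The crop shows the knob top at (616,61), the head top at about (620,232), the load at about (160,252), and the bed corners at (40,52), (745,37), (758,303) and (38,318). All are in 4x crop pixels.

```bash
python3 - <<'E'
from h import *
q=lambda u,v,z:ray('top',(195+(u-1.5)/4,185+(v-1.5)/4),z)[:2].round(1)
cs=[q(*p,12) for p in ((40,52),(745,37),(758,303),(38,318))]
print(cs,'lens',np.linalg.norm(cs[0]-cs[1]),np.linalg.norm(cs[2]-cs[1]),np.linalg.norm(cs[2]-cs[3]))
for a,b in((1,0),(2,3)):
    d=cs[b]-cs[a];print('yaw',np.arctan2(-d[0],d[1]))
K=q(616,61,112);L=q(159,252,46);P=q(620,232,94)
print('knob',K,'load',L,'pin',q(157,250,50),'head',P,'K-P',K-P)
d=cs[2]*0;
for y in (-0.02,0,.02,.04):
    u=np.array([-np.sin(y),np.cos(y)]);v=np.array([np.cos(y),np.sin(y)])
    tip=K-90*v;print(y,'tip',tip,'slide',(L-tip)@u,'across',(L-tip)@v)
c=env.get_calibration('side');
s=env.read_camera('side')[145:295,255:365];cv2.imwrite('pics/c2.png',cv2.resize(s,None,fx=4,fy=4,interpolation=2))
# wrist view cal
print(env.state()['t'])
E
```

```text
[array([520. , 284.9]), array([ 523.6, -135.2]), array([ 366.5, -135.3]), array([361.7, 281.6])] lens 420.1154246156644 157.10003182685867 416.92763161009134
yaw 0.008569178487466586
yaw 0.011513043698358314
knob [489. -47.] load [395.8 206.7] pin [396.6 207.3] head [399.1 -48.1] K-P [89.9  1.1]
-0.02 tip [399.0179994 -45.20012  ] slide 251.7853859554921 across -8.255022361423663
0 tip [399. -47.] slide 253.7 across -3.1999999999999886
0.02 tip [399.0179994 -48.79988  ] slide 255.5131374271294 across 1.8923011187735421
0.04 tip [399.0719904  -50.59904008] slide 257.2240730060844 across 7.019844142345945
0.15
```

View pics/c2.png

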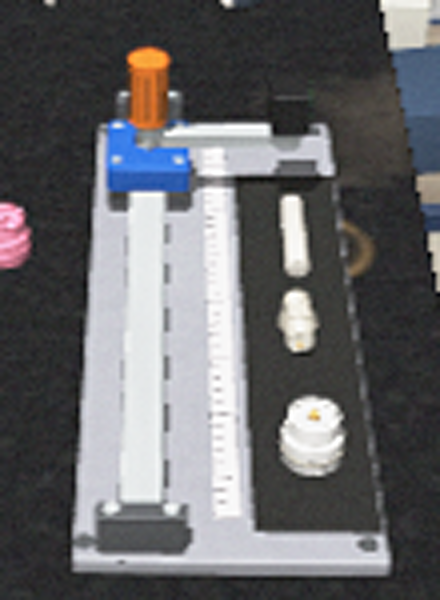

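Call:
step_arm --plan '[[[452,-435,0,0,1],[452,-435,0,0,1],[452,-435,0,0,1],[452,-435,0,0,1],[452,-435,0,0,1],[452,-435,0,0,1],[452,-435,0,0,1],[452,-435,0,0,1]]]'

```text
t: 0.82
eef_pos: [346.8, -302.8, 214.7]
tcp_rot: [3.141, -0.0, 0.301]
ft_force: [0.3, -0.0, 0.7]
opening: 1.0
grip_force: 0.0
```

Call:
step_arm --plan '[[[212,-204,0,16.7,1],[212,-204,0,16.7,1],[212,-204,0,16.7,1],[212,-204,0,16.7,1],[212,-204,0,16.7,1],[212,-204,0,16.7,1],[212,-204,0,16.7,1],[212,-204,0,16.7,1]]]'

```text
t: 1.48
eef_pos: [489.7, -43.1, 214.6]
tcp_rot: [-3.141, -0.001, 0.013]
ft_force: [-0.6, -0.4, -0.0]
opening: 0.999
grip_force: 0.0
```

```bash
python3 - <<'E'
from h import *
s=env.state();c=env.get_calibration('wrist');im=env.read_camera('wrist');print(s['t'],s['eef_pos'],s['tcp_rot'])
cv2.imwrite('pics/w1.png',im)
H,S,V=cv2.split(cv2.cvtColor(im,cv2.COLOR_BGR2HSV))
for b,ce in blobs((H>5)&(H<20)&(S>180)&(V>100),60): print(b,ce,ray('wrist',ce,112,c).round(1))
E
```

```text
1.4833 [489.71331664 -43.05345246 214.58259691] [-3.14117438e+00 -5.72437043e-04  1.29075515e-02]
```

View pics/w1.png

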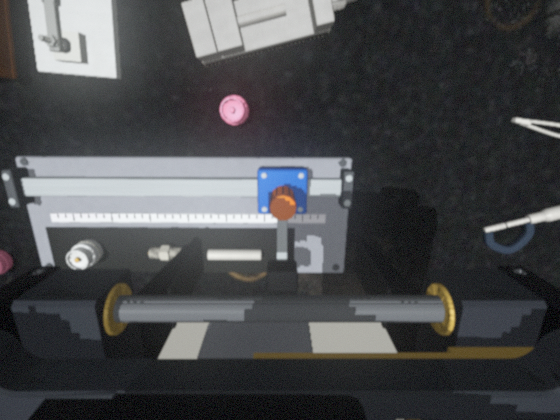

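The wrist view has the knob top at about (284,208) and the bed edges in view; the load's gold pin is at about (79,258).

```bash
python3 - <<'E'
from h import *
s=env.state();c=env.get_calibration('wrist');print(s['t'],s['eef_pos'],s['qvel'].__class__)
im=cv2.imread('pics/w1.png')
H,S,V=cv2.split(cv2.cvtColor(im,cv2.COLOR_BGR2HSV))
for b,ce in blobs(((H<20)&(S>150)&(V>70)),60): print(b,ce)
print('knob',ray('wrist',(284,208),112,c).round(1),'load',ray('wrist',(79,258),48,c).round(1))
a,b=ray('wrist',(15,157),12,c),ray('wrist',(352,158),12,c);print(a,b,np.linalg.norm(a-b),np.arctan2(b[0]-a[0],a[1]-b[1]))
E
```

```text
1.5333 [489.90166974 -42.87475792 214.48614028] <class 'numpy.ndarray'>
[281, 195, 14, 11, 66] [288.7 199.9]
knob [489.3 -49.  112. ] load [401.1 202.4  48. ]
[519.88552529 283.39602101  12.        ] [ 524.98508188 -134.44490651   12.        ] 417.872045232372 0.012203934756166308
```

Call:
step_arm --plan '[[[-1,5,40,0,1],[-1,5,80,0,1],[-1,5,110,0,1],[-1,5,136,0,1],[-1,5,136,0,1],[-1,5,136,0,1]]]'

```text
t: 2.03
eef_pos: [486.7, -52.1, 78.2]
tcp_rot: [-3.141, 0.003, 0.01]
ft_force: [0.4, 0.5, 0.8]
opening: 1.0
grip_force: 0.0
```

Call:
step_arm --plan '[[[0,0,0,0,-1],[0,0,0,0,-1],[0,0,0,0,-1],[0,0,0,0,-1],[0,0,0,0,-1],[0,0,0,0,-1],[0,0,0,0,-1],[0,0,0,0,-1]]]'

```text
t: 2.7
eef_pos: [487.3, -51.9, 78.7]
tcp_rot: [3.141, -0.0, 0.01]
ft_force: [-0.2, 0.1, 0.6]
opening: 0.499
grip_force: 0.0
```

Call:
step_arm --plan '[[[0,0,0,0,-1],[0,0,0,0,-1],[0,0,0,0,-1],[0,0,0,0,-1],[0,0,0,0,-1],[0,0,0,0,-1],[0,0,0,0,-1],[0,0,0,0,-1]]]'

```text
t: 3.37
eef_pos: [487.2, -51.9, 78.6]
tcp_rot: [3.142, 0.0, 0.01]
ft_force: [-0.1, 3.0, -0.6]
opening: 0.268
grip_force: 30.0
```

Call:
step_arm --plan '[[[0,-10,0,0,-1],[0,-30,0,0,-1],[0,-50,0,0,-1],[0,-70,0,0,-1],[0,-90,0,0,-1],[0,-110,0,0,-1],[0,-130,0,0,-1],[0,-140,0,0,-1]]]'

```text
t: 4.03
eef_pos: [486.0, 90.0, 78.6]
tcp_rot: [3.141, -0.001, 0.012]
ft_force: [2.1, -2.8, -2.1]
opening: 0.269
grip_force: 30.0
```

Call:
step_arm --plan '[[[0,-20,0,0,-1],[0,-40,0,0,-1],[0,-60,0,0,-1],[0,-80,0,0,-1],[0,-95,0,0,-1],[0,-108,0,0,-1],[0,-115,0,0,-1],[0,-115,0,0,-1]]]'

```text
t: 4.7
eef_pos: [485.0, 204.3, 78.6]
tcp_rot: [-3.141, -0.001, 0.011]
ft_force: [5.6, 2.8, -2.1]
opening: 0.266
grip_force: 30.0
```

```bash
python3 - <<'E'
from h import *
print(env.state()['eef_pos'])
a=env.read_camera('top')[185:275,195:395];b=env.read_camera('side')[145:295,255:365]
cv2.imwrite('pics/b1.png',cv2.resize(b,None,fx=4,fy=4,interpolation=2))
cv2.imwrite('pics/a1.png',cv2.resize(a,None,fx=4,fy=4,interpolation=2))
E
```

```text
[485.00183606 204.25553772  78.60356661]
```

View pics/b1.png

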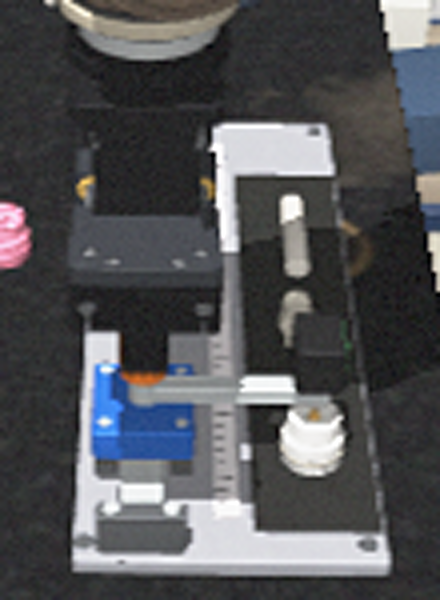

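View pics/a1.png

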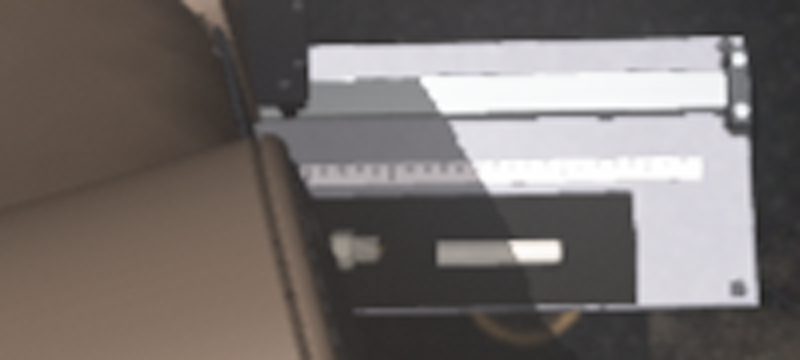

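In the side view the head covers (298–348, 312–355) and stands behind and above the load. The load's gold pin is at (314,413) and it hasn't moved. The arm hides the load in the top view.

```bash
python3 - <<'E'
from h import *
q=lambda u,v,z:ray('side',(255+(u-1.5)/4,145+(v-1.5)/4),z)[:2].round(1)
c=env.get_calibration('side')
def P(p):
    x=c['extrinsics']@np.r_[p,1];x=c['K']@(x[:3]*[1,-1,-1]);x=x[:2]/x[2];return ((x-[255,145])*4+1.5).round(0)
print('load pin',q(314,411,49),'load bottom front->', q(312,474,14))
for y in (203,):   # head tip y = knob y -1
    for dx,dy,z in ((-13,17,94),(13,17,94),(13,-17,94),(-13,-17,94),(13,17,60)): print(dx,dy,z,P([396+dx,y+dy,z]))
print(q(298,314,94),q(340,312,94), q(314,404,46))
# fixed points check: bed corners +y end
print(q(75,555,12),q(388,560,12))
E
```

```text
load pin [396.6 213.7] load bottom front-> [396.2 223.9]
-13 17 94 [347. 352.]
13 17 94 [295. 351.]
13 -17 94 [292. 310.]
-13 -17 94 [342. 311.]
13 17 60 [292. 403.]
[406.1 189.4] [384.2 187.2] [395.8 204.6]
[518.5 283.7] [361.6 283.2]
```

Call:
step_arm --plan '[[[0,-2,0,0,-1],[0,-4,0,0,-1],[0,-4,0,0,-1],[0,-4,0,0,-1],[0,-4,0,0,0.2],[0,-4,0,0,0.2],[0,-4,0,0,0.2],[0,-4,0,0,0.2]]]'

```text
t: 5.47
eef_pos: [484.2, 206.9, 78.6]
tcp_rot: [3.141, 0.001, 0.01]
ft_force: [-0.1, 0.3, -0.1]
opening: 0.494
grip_force: 0.0
```

Call:
step_arm --plan '[[[0,0,0,0,0.2],[0,0,0,0,0.2],[0,0,-20,0,0.2],[0,0,-50,0,0.2],[0,0,-90,0,0.2],[0,0,-130,0,0.2],[0,0,-150,0,0.2],[0,0,-150,0,0.2]]]'

```text
t: 6.13
eef_pos: [485.9, 207.6, 233.2]
tcp_rot: [-3.14, -0.007, 0.011]
ft_force: [0.3, 0.7, 0.6]
opening: 0.598
grip_force: 0.0
```

Call:
step_arm --plan '[[[0,300,0,0,0.2],[0,300,0,0,0.2],[0,300,0,0,0.2],[0,300,0,0,0.2],[0,300,0,0,0.2],[0,300,0,0,0.2],[0,300,0,0,0.2],[0,300,0,0,0.2]]]'

```text
t: 6.8
eef_pos: [487.3, -97.5, 227.8]
tcp_rot: [3.141, 0.001, 0.007]
ft_force: [0.0, 0.4, 0.8]
opening: 0.601
grip_force: 0.0
```

```bash
python3 - <<'E'
from h import *
s=env.state();print(s['t'],s['eef_pos'])
a=env.read_camera('top')[185:275,195:295];b=env.read_camera('side')[195:295,265:365]
a=cv2.resize(a,(400,360),interpolation=2);b=cv2.resize(b,(400,400),interpolation=2)
cv2.imwrite('pics/f.png',np.hstack([cv2.copyMakeBorder(a,0,40,0,0,0),b]))
E
```

```text
6.8 [487.32520849 -97.54404717 227.77555276]
```

View pics/f.png

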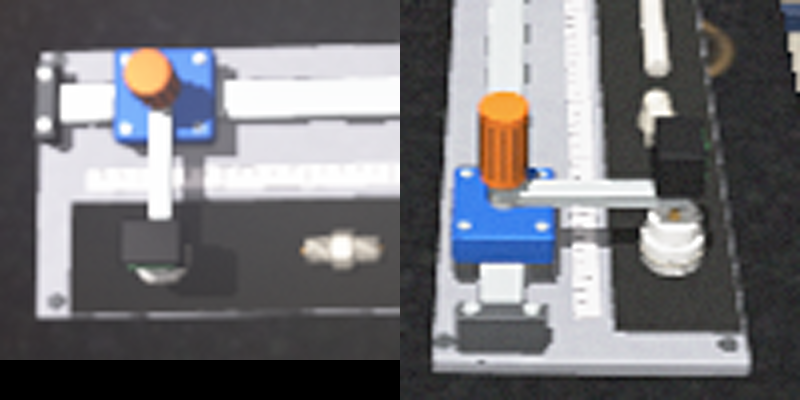

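Left (top view): knob top at about (148,70), head top at about (152,240), and the load's rim showing below the head, centred at about u=160. Right (side view): the head stands above the load.

```bash
python3 - <<'E'
from h import *
q=lambda u,v,z:ray('top',(195+(u-1.5)/4,185+(v-1.5)/4),z)[:2].round(1)
K=q(148,70,112);print('knob',K,'tip',K-90*np.array([1,.0115]),'head',q(152,238,94),'load',q(159,252,46),'rim u=160',q(160,284,30))
q=lambda u,v,z:ray('side',(265+(u-401.5)/4,195+(v-1.5)/4),z)[:2].round(1)
K=q(503,107,112);print('side knob',K,'load front bottom',q(672,276,14),'pin',q(675,214,49))
E
```

```text
knob [487.3 204.7] tip [397.3   203.665] head [398.4 203.7] load [395.8 206.7] rim u=160 [379.2 208.2]
side knob [486.1 208.8] load front bottom [396.2 225.5] pin [396.2 216. ]
```

```bash
python3 -c "
from cell import env
print(env.job_done())"
```

```text
the job is handed in; nothing more can be done
None
```

The probe carriage is parked with its tip an estimated 1–5 mm from the middle of the white coaxial load (limit 13 mm), the knob is released, the load looked unmoved in the pictures, and the job is handed in; no verdict came back.

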